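# Stack two culture dishes on the carrier plate and cover them

### The arm

A 7-joint arm with a two-finger parallel gripper is mounted at the origin on the work surface; the furniture and walls round the work are solid. World frame = base frame: x ahead of the robot, y to its left, z up, the work surface at z = 0. Lengths are in m, angles in rad, forces in N, time in s.
With the tool pointing down it reaches from about 0.4 to 0.85 m from the base axis. Payload 4.5 kg.
Tool frame: the origin (TCP) lies at the centre of the arm's flange, where the gripper is bolted on; the fingertips stand 166 mm ahead of it and the grasp point (between the pads) lies 147 mm ahead of it (r.grip_depth is the distance from the TCP to the grasp point, in m); z points along the fingers, y is the line along which they close (so a half turn about z gives the same grasp; the last joint's range is limited). The gripper opens to 88 mm and grips with 3 to 60 N. Pads are 18 mm wide; open, the fingers measure 123 mm over their backs; the gripper's body (75 mm by 187 mm) begins 45 mm behind the grasp point.
Start: joints at [0.034, 0.689, -0.195, 1.565, 0.157, 0.902, -0.215], TCP at [0.625, 0, 0.405] pointing down, gripper open.
Joint ranges: [-3.01, 3.01], [-0.46, 2.08], [-1.47, 1.51], [0.13, 2.56], [-1, 4.14], [0.04, 2.09], [-2.66, 2.66]. Speed limits (rad/s): [2.57, 2.57, 3.14, 3.14, 3.14, 3.14, 3.14].

### API

Orientations are given as a unit quaternion [x, y, z, w].
In Python, from plant import status, cams, r, finder gives the robot as it stands.
- The arm moves only by the tool play_rows, never from a script. Its argument "rows" is a list of rows, each a list of 7 numbers: the opening in per cent of the stroke, from 0 (shut) to 100 (fully open), then the shift along the tool's x, y, z in m, then the turn, a rotation vector about the tool's x, y, z in degrees. A call has 1 to 8 rows; each row shifts and turns the commanded pose from where the row before left it, along the tool's axes as they then stand; what a row does not reach is not made up. A row lasts 1/8 s, in which the tool goes at most 62.5 mm and 10.7 degrees, less where a joint would pass 70% of its speed; a pose out of reach is approached as far as the arm can. A call with a gripper value outside its range is refused whole. The fingers move at their own pace and stop on an object; "grip_force" is the grip in N (left out, the last holds). Time passes only in rows, so rows that do not move let the fingers close. It gives the time, the measured TCP pose, the force, the opening and the grip force at its end, in the units of the state.
- status.get_state(): the state, without advancing time (a new reading comes with each control period).
- cams.snapshot(name): name is "scene" or "side" or "wrist"; returns the picture (480x640x3 uint8, red, green, blue); there is no depth.
- cams.camera_params(name): a dict with "vfov" (degrees; the focal length in pixels is half the picture's height over the tangent of half this angle, whatever the lens; pixels are square), "cx", "cy" (the principal point, pixels), "R" (3x3) and "t" (3): a world point X has camera coordinates R X + t; the wrist camera has in their place "tool_from_camera" (4x4, takes a point from camera to tool coordinates, whose origin is the TCP and whose axes are the flange's). Camera axes: x right, y down, z forward; pixel columns grow to the right and rows downward; lengths in m; the calibration is good to about 2 mm. A picture is of the moment at which its call begins: read the wrist's pose just before it. camera_params takes no time and is no camera call.
- r.finish_job(): hands the job in; it is judged then, once.
Trained networks look in the newest picture that a camera, given by its name, has taken for a name from the list of things; names that differ only in an ending like _2 or _b are one class to them, and where a whole thing is asked for, a point or a joint stands for the part that bears it (a point fixed in the world has none). Each returns a list of dicts, best first, with "score" (0 to 1); they miss things now and then, are a little off and sometimes report something else, mostly with a low value. They report only what shows in the picture. A call takes as long as a camera call. They do not tell look-alikes from the thing itself.
- finder.spot_in(camera, label): "at" ([x, y, z] in m, in the coordinates of the camera as it stood for that picture, good to about 4 mm: the middle of the surface that is visible of it).
- finder.regions_of(camera, label): "mask" (480x640 bool, what is visible of it).
The state is a dict: "clock": time; "q": joint angles; "qd": joint speeds; "joint_torque": joint torques, N m; "tool_pos": TCP position; "eef_rot": TCP orientation; "contact_force": force on the tool from outside, world axes, zero at the start; "moment": the same for the moment, N m; "opening": opening from 0.0 (shut) to 1.0 (fully open); "finger_force": force on a finger pad.
Only numpy, scipy, OpenCV 4.12 (cv2) and the standard library are available. Lean on these libraries where they do the work, as an engineer would, in place of code of your own. Each camera call takes 0.05 s, during which the arm holds its last target. There are 200 camera calls.

### The job

Load the carrier for the incubator: slide the red culture dish off the low green step onto the round steel carrier plate, then slide the amber dish off the high blue step onto the red one, and finally set the steel cover disc on top by its knob, put down and not dropped. The dishes are to be pushed across, never lifted or tipped, and the finished stack must be centred on the carrier plate, every layer within about 8 mm. Leave the tape roll, the timer and the vial alone.

Things in the scene. Friction and masses are not known exactly. Their poses are not given: they have to be found in the camera images.
- carrier_top (a point): centre of the top face of the round steel carrier plate, 100 mm in diameter, fixed, its top 20 mm above the table. The axes are the station's: the two steps stand on either side of it, along its +y and -y
- step_low_top (a point): centre of the top face of the fixed low step with a green top, 22 mm above the table (2 mm above the carrier plate). The top is 110 mm (own x) by 118 mm (own y); its near edge lies 52 mm from the centre of the carrier plate, straight to one side of it (either side, +y or -y of the station, varies). Flat, no rails
- step_high_top (a point): centre of the top face of the fixed high step with a blue top, 37 mm above the table (2 mm above the top of a dish that lies on the carrier plate); same outline as the low step, on the opposite side of the carrier plate
- red_dish_center (a point): centre (half-way up) of the closed culture dish with dark red filling: a solid-walled round clear disc, 89 mm in diameter across the part that is pushed and 15 mm high, about 60 g, loose, flat on the low step, free to slide. Too wide for most grippers to grasp
- amber_dish_center (a point): centre (half-way up) of the closed culture dish with amber filling: same size and weight as the red one, loose, on the high step
- cover_knob (a point): centre of the black knob of the loose steel cover disc, half-height of its straight grip. The disc is 94 mm in diameter and 6 mm thick, flat underneath, lying on the table; the knob is an upright cylinder 24 mm in diameter on its centre, from 6 to 36 mm above the disc's underside; this point lies 23 mm above the underside. About 150 g. It lies at one side of the station, left or right
- cover: the same cover disc; origin at the centre of its underside, z up
- tape: white roll of paper tape, 58 mm across and 26 mm high, loose, to be left alone; origin at its underside
- timer: small white wedge-shaped timer, 38x72x52 mm, loose, to be left alone; origin at its underside
- vial: small glass vial with a blue cap, 21 mm across and 40 mm high, loose, to be left alone; origin at its underside
There are look-alikes about, which are no part of the job. What is shaped like the cover but turquoise is not meant. What is shaped like the part that bears carrier_top but purple is not meant.

How it is judged:
On the way, in this order (a step that is already met when the one before it is completed fails the run):
1. the red dish lies flat on the carrier plate, centred within 8 mm (horizontal distance between red_dish_center and carrier_top below 0.008 m and z of red_dish_center in the frame of carrier_top between 0.0045 and 0.0105 m and angle between red_dish_center's own z axis and vertical below 0.06 rad), for 0.2 s.
2. the amber dish lies flat on the red dish, both centred on the carrier plate within 8 mm (all of step 1 and horizontal distance between amber_dish_center and carrier_top below 0.008 m and z of amber_dish_center in the frame of carrier_top between 0.0195 and 0.0255 m and angle between amber_dish_center's own z axis and vertical below 0.06 rad), for 0.2 s.
At the end, for the whole second after the job is handed in: On the carrier plate lie, from below, the red dish, the amber dish and the steel cover disc, each flat (within 0.06 rad, heights within 3 mm) and each centred over the carrier plate within 8 mm, at rest and released (all of step 2 and horizontal distance between cover_knob and carrier_top below 0.008 m and z of cover_knob in the frame of carrier_top between 0.05 and 0.056 m and angle between cover_knob's own z axis and vertical below 0.06 rad and linear speed of cover below 0.02 m/s); the robot touches nothing.
It fails at once if a dish is lifted more than 12 mm above the level it slides on (z of red_dish_center in the frame of carrier_top above 0.0215 m or z of amber_dish_center in the frame of carrier_top above 0.0365 m).
It fails at once if a dish is tipped by more than 0.3 rad (angle between any of red_dish_center, amber_dish_center's own z axis and vertical above 0.3 rad).
It fails at once if the cover is dropped (falls out of the fingers from more than about 2 cm) (contact force between cover and the fingers below 0.05 N and linear speed of cover above 0.6 m/s).
It fails at once if the tape roll, the timer or the vial is moved by more than 30 mm (distance of any of tape, timer, vial from where it was at the start of the episode above 0.03 m).
It also fails if it takes over 67 s, if anything falls off the work surface, if the arm or the gripper's body presses on something with over 40 N, if the wrist force passes 120 N, or if a joint passes its speed limit or range.

## Working session

There is one attempt and no reset: what is moved stays moved. The work goes in short steps, Python scripts to look and compute and a tool call to move; the robot and the scene stay as the last step left them, time stands still between calls to the robot, and variables do not carry over. Pictures are saved under pics/ and viewed, at most 10 in all, crops included, and the job is handed in when it is done.

Besides the shell and the picture viewer there is one more tool, called after ">>>" in YAML: its name, and indented under it one key for each argument. play_rows: Moves the arm, as the interface text tells. Its arguments: {"type":"object","properties":{"rows":{"type":"array","items":{"type":"array","items":{"type":"number"}}},"grip_force":{"type":"number"}},"required":["rows"]}

```bash
mkdir -p pics; ls
cat > h.py <<'E'
import numpy as np, cv2
from scipy.spatial.transform import Rotation as R
from plant import status, cams, r, finder
def T(cam, s=None):
    p=cams.camera_params(cam)
    if 'R' in p:
        Rm=np.array(p['R']); return Rm.T, -Rm.T@np.array(p['t']), p
    s=s or status.get_state(); M=np.array(p['tool_from_camera']); Q=R.from_quat(s['eef_rot']).as_matrix()
    return Q@M[:3,:3], Q@M[:3,3]+np.array(s['tool_pos']), p
def ray(cam,uv,z,s=None):
    A,o,p=T(cam,s); f=240/np.tan(np.radians(p['vfov']/2))
    d=A@np.array([(uv[0]-p['cx'])/f,(uv[1]-p['cy'])/f,1]); return o+d*(z-o[2])/d[2]
def proj(cam,X,s=None):
    A,o,p=T(cam,s); f=240/np.tan(np.radians(p['vfov']/2)); c=A.T@(np.array(X)-o)
    return c[0]/c[2]*f+p['cx'],c[1]/c[2]*f+p['cy']
def snap(cam,fn=None):
    s=status.get_state(); im=cams.snapshot(cam)
    if fn: cv2.imwrite('pics/'+fn,im[:,:,::-1])
    return s,im
E
python3 - <<'E'
from h import *
for c in ['scene','side','wrist']:
    s,im=snap(c,c+'0.png'); A,o,p=T(c,s); print(c,o.round(3),p['vfov'],A[:,2].round(2))
    if c!='side':
        for l in ['carrier_top','step_low_top','step_high_top','red_dish_center','amber_dish_center','cover_knob','cover','tape','timer','vial']:
            for d in finder.spot_in(c,l)[:3]:
                x=np.array(d['at']); w=A@x+o; print(c,l,round(d['score'],2),w.round(3),np.round(proj(c,w,s)))
print(s)
a=[cv2.imread('pics/%s0.png'%c) for c in ['scene','side','wrist']]
cv2.imwrite('pics/a.png',cv2.resize(np.vstack([np.hstack(a[:2]),np.hstack([a[2],a[2]*0])]),(800,600)))
E
```

```text
pics
scene [-0.25   0.654  0.877] 46.325696430033794 [ 0.57 -0.5  -0.65]
scene carrier_top 0.87 [0.543 0.029 0.02 ] [292. 244.]
scene carrier_top 0.71 [0.359 0.121 0.023] [312. 305.]
scene step_low_top 0.93 [0.507 0.171 0.02 ] [251. 279.]
scene step_high_top 0.59 [ 0.508 -0.048  0.042] [326. 231.]
scene red_dish_center 0.8 [0.536 0.14  0.039] [254. 259.]
scene amber_dish_center 0.58 [ 0.539 -0.079  0.055] [327. 215.]
scene cover_knob 0.78 [ 0.521 -0.374  0.008] [413. 191.]
scene cover_knob 0.55 [ 0.631 -0.212  0.011] [341. 193.]
scene cover 0.95 [ 0.518 -0.37   0.011] [413. 191.]
scene cover 0.57 [ 0.631 -0.21   0.01 ] [341. 194.]
scene timer 0.97 [0.364 0.306 0.048] [236. 340.]
scene timer 0.34 [ 0.339 -0.28   0.026] [444. 232.]
scene vial 0.67 [ 0.339 -0.276  0.027] [443. 232.]
side [ 1.196 -0.208  0.951] 49.74752988954652 [-0.6   0.2  -0.78]
wrist [0.625 0.07  0.385] 69.89731527497213 [-0.   -0.27 -0.96]
wrist carrier_top 0.62 [0.543 0.029 0.018] [245. 186.]
wrist carrier_top 0.6 [0.363 0.139 0.024] [49. 72.]
wrist step_low_top 0.7 [0.555 0.158 0.022] [249.  49.]
wrist step_high_t
[... 373 characters left out ...]
10536, -0.19461661,  1.56529942,  0.15730258,
        0.90248678, -0.21509135]), 'qd': array([ 1.27682267e-03,  7.41305617e-04,  3.20531249e-04, -6.92697092e-05,
        7.41435137e-04,  9.06411453e-04, -4.30448075e-04]), 'joint_torque': array([ 1.27007563e-03, -5.27249801e+01, -1.26611777e+00, -1.53679830e+01,
       -5.19384351e-02, -3.65953729e-04,  3.85413284e-05]), 'tool_pos': array([6.25012641e-01, 2.78032486e-05, 4.04739944e-01]), 'eef_rot': array([7.07092639e-01, 7.07120922e-01, 3.81175688e-05, 2.16821331e-05]), 'contact_force': array([-0.55733371,  0.4254645 , -0.6493459 ]), 'moment': array([ 0.00505491, -0.0059525 , -0.01399246]), 'finger_force': 0.0, 'opening': 0.9974792072705858}
```

View pics/a.png

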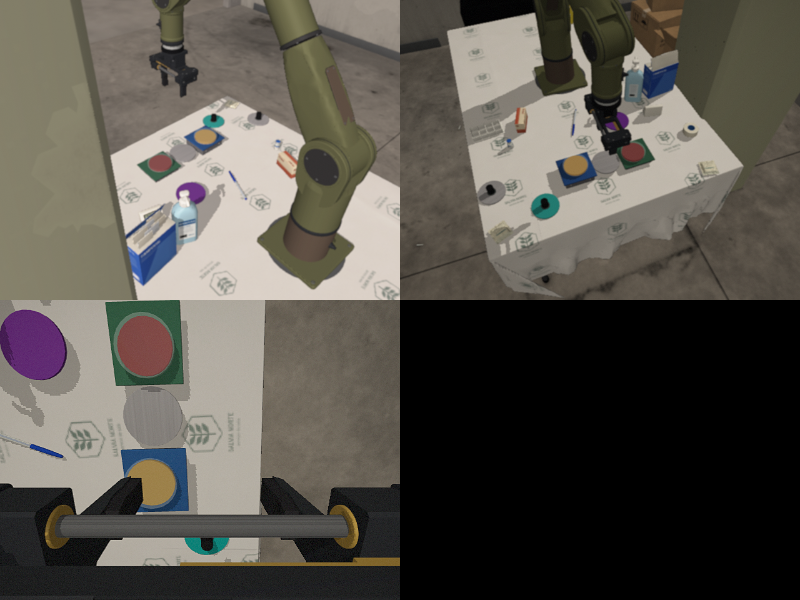

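The two views agree. Green/red are on the +y side of the carrier at about (0.543, 0.029), blue/amber on the −y side. In the scene picture there are two cover shapes. The grey one at px (413,191) is about (0.52,-0.37), and the turquoise one at (341,193) is the decoy. There are also two plates: grey at (292,244) is the carrier, and purple at (312,305) is the decoy. Next I'll refine these with masks and confirm them in one crop.

```bash
cat >> h.py <<'E'
def circ(cam,label,z,s,near,hull=True):
    best=None
    for d in finder.regions_of(cam,label)[:4]:
        m=d['mask'].astype(np.uint8); cs,_=cv2.findContours(m,cv2.RETR_EXTERNAL,cv2.CHAIN_APPROX_NONE)
        if not cs: continue
        c=max(cs,key=cv2.contourArea)[:,0]
        P=np.array([ray(cam,u,z,s)[:2] for u in c])
        A=np.c_[P*2,np.ones(len(P))]; k=np.linalg.lstsq(A,(P**2).sum(1),rcond=None)[0]
        # robust refit
        for _ in range(6):
            rad=np.sqrt(k[2]+k[0]**2+k[1]**2); e=np.abs(np.hypot(*(P-k[:2]).T)-rad); g=e<=max(0.0015,np.quantile(e,.6))
            k=np.linalg.lstsq(A[g],(P[g]**2).sum(1),rcond=None)[0]
        o=(round(d['score'],2),k[:2].round(4),round(float(np.sqrt(k[2]+k[0]**2+k[1]**2)),4))
        if np.hypot(*(k[:2]-near))<.05: print(label,*o)
def rect(cam,label,z,s):
    for d in finder.regions_of(cam,label)[:2]:
        ys,xs=np.nonzero(d['mask']); P=np.array([ray(cam,u,z,s)[:2] for u in zip(xs,ys)],np.float32)
        print(label,round(d['score'],2),cv2.minAreaRect(P*1000))
E
python3 - <<'E'
from h import *
s,im=snap('wrist')
circ('wrist','carrier_top',.02,s,[.543,.029])
circ('wrist','red_dish_center',.037,s,[.54,.14])
circ('wrist','amber_dish_center',.052,s,[.545,-.075])
rect('wrist','step_low_top',.022,s); rect('wrist','step_high_top',.037,s)
s,im=snap('scene')
circ('scene','cover',.006,s,[.52,-.37])
circ('scene','carrier_top',.02,s,[.543,.029])
circ('scene','red_dish_center',.037,s,[.54,.14])
circ('scene','amber_dish_center',.052,s,[.545,-.075])
i2=cams.snapshot('side')
circ('side','cover',.006,s,[.52,-.37])
circ('side','carrier_top',.02,s,[.543,.029])
a=cv2.resize(im[150:330,200:480],(800,514),interpolation=3)
cv2.imwrite('pics/b.png',a[:,:,::-1])
E
```

```text
carrier_top 0.71 [0.542  0.0285] 0.0497
red_dish_center 0.81 [0.5399 0.1338] 0.0446Traceback (most recent call last):
  File "<stdin>", line 6, in <module>
  File "h.py", line 36, in rect
    ys,xs=np.nonzero(d['mask']); P=np.array([ray(cam,u,z,s)[:2] for u in zip(xs,ys)],np.float32)
                                             ~~~^^^^^^^^^^^
  File "h.py", line 11, in ray
    A,o,p=T(cam,s); f=240/np.tan(np.radians(p['vfov']/2))
          ~^^^^^^^
  File "h.py", line 5, in T
    p=cams.camera_params(cam)
ValueError: time passes only in moves, steps and waits
```

```bash
sed -i 's/^def T(cam/_pc={}\ndef T(cam/; s/    p=cams.camera_params(cam)/    p=_pc.get(cam) or _pc.setdefault(cam,cams.camera_params(cam))/' h.py
python3 - <<'E'
from h import *
s,im=snap('wrist')
circ('wrist','carrier_top',.02,s,[.543,.029])
circ('wrist','amber_dish_center',.052,s,[.545,-.075])
rect('wrist','step_low_top',.022,s); rect('wrist','step_high_top',.037,s)
s,im=snap('scene')
circ('scene','cover',.006,s,[.52,-.37])
circ('scene','carrier_top',.02,s,[.543,.029])
circ('scene','red_dish_center',.037,s,[.54,.14])
circ('scene','amber_dish_center',.052,s,[.545,-.075])
i2=cams.snapshot('side')
circ('side','cover',.006,s,[.52,-.37])
circ('side','carrier_top',.02,s,[.543,.029])
a=cv2.resize(im[150:330,200:480],(800,514),interpolation=3)
cv2.imwrite('pics/b.png',a[:,:,::-1])
E
```

```text
carrier_top 0.83 [0.5421 0.0285] 0.0493
amber_dish_center 0.62 [ 0.5398 -0.0791] 0.0445
step_low_top 0.74 ((539.6505737304688, 138.9228515625), (111.98542785644531, 119.73104858398438), 0.6437479853630066)
step_high_top 0.74 ((545.057373046875, -81.51913452148438), (109.985595703125, 119.19828796386719), 1.391098141670227)
cover 0.98 [ 0.5227 -0.3832] 0.048
carrier_top 0.74 [0.5426 0.0285] 0.0496
red_dish_center 0.92 [0.5368 0.1335] 0.0474
cover 0.74 [ 0.5231 -0.3764] 0.046
```

View pics/b.png

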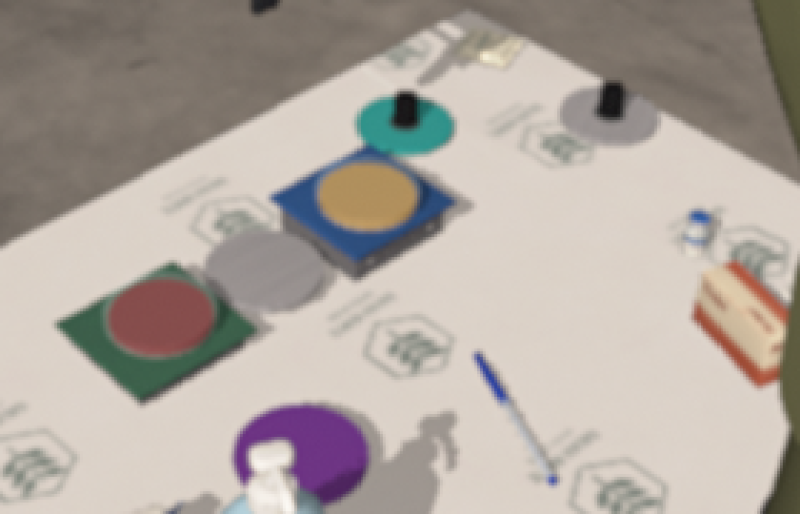

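The crop confirms it: the grey cover is at crop (610,110) and the turquoise decoy at (405,115). The grey carrier is between green and blue, and purple is the decoy. The station yaw is about 1.4°. I'll go behind the red dish with the fingers about 60 mm apart, so they cradle it.

>>> play_rows:
  rows:
    - [68,0.04,-0.017,0,0,0,0]
    - [68,0.04,-0.017,0,0,0,0]
    - [68,0.04,-0.017,0,0,0,0]
    - [68,0.04,-0.017,0,0,0,0]
    - [68,0.045,-0.017,0,0,0,0]
    - [68,0,0,0.04,0,0,0]
    - [68,0,0,0.04,0,0,0]
    - [68,0,0,0,0,0,0]

```text
clock: 3.05
tool_pos: [0.539, 0.2047, 0.3225]
eef_rot: [0.707, 0.707, -0.003, -0.001]
contact_force: [0.2, 0.0, -0.2]
opening: 0.683
finger_force: 0.0
```

>>> play_rows:
  rows:
    - [68,0,0.001,0.043,0,0,0]
    - [68,0,0,0.043,0,0,0]
    - [68,0,0,0.03,0,0,0]
    - [68,0,0,0.014,0,0,0]
    - [68,0,0,0,0,0,0]
    - [68,-0.01,0,0,0,0,0]
    - [68,-0.01,0,0,0,0,0]
    - [68,-0.005,0,0,0,0,0]

```text
clock: 4.05
tool_pos: [0.5414, 0.1785, 0.1955]
eef_rot: [0.708, 0.707, 0.0, 0.001]
contact_force: [-0.5, -0.2, 0.0]
opening: 0.678
finger_force: 0.0
```

>>> play_rows:
  rows:
    - [68,-0.012,0,0,0,0,0]
    - [68,-0.012,0,0,0,0,0]
    - [68,-0.012,0,0,0,0,0]
    - [68,-0.012,0.001,0,0,0,0]
    - [68,-0.012,0,0,0,0,0]
    - [68,-0.012,0.001,0,0,0,0]
    - [68,-0.008,0,0,0,0,0]
    - [68,-0.004,0,0,0,0,0]

```text
clock: 5.05
tool_pos: [0.5429, 0.0951, 0.1946]
eef_rot: [0.707, 0.707, -0.0, 0.0]
contact_force: [0.2, 0.3, 0.5]
opening: 0.683
finger_force: 0.6
```

Run:
```python
from h import *
print(status.get_state()['tool_pos'])
s,im=snap('scene')
circ('scene','red_dish_center',.036,s,[.54,.04])
cv2.imwrite('pics/c1.png',cv2.resize(im[130:350,150:450],(600,440))[:,:,::-1])
s,im=snap('wrist'); cv2.imwrite('pics/c2.png',im[:,:,::-1])
circ('wrist','red_dish_center',.036,s,[.54,.04])
print(proj('wrist',[.5423,.0286,.036],s))
a=cv2.imread('pics/c1.png'); b=cv2.resize(im,(586,440))[:,:,::-1]
cv2.imwrite('pics/c.png',cv2.resize(np.hstack([a,b]),(800,297)))
```

```text
[0.54291837 0.09505486 0.19458689]
red_dish_center 0.77 [0.5152 0.0564] 0.0272
red_dish_center 0.81 [0.5425 0.0479] 0.0367
(np.float64(321.73967337010936), np.float64(431.48727901509176))
```

View pics/c.png

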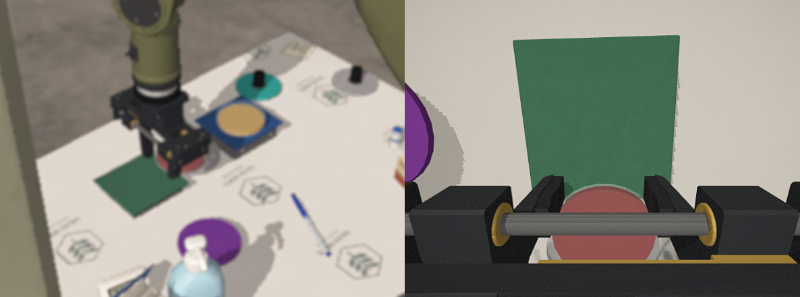

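Run:
```python
from h import *
s,im=snap('wrist')
for z in (.033,.037): print(ray('wrist',(319,299.5),z,s))
# rim: find via red-fill / edge column scan
print(im[285:315:2,319].tolist())
s,im=snap('side'); circ('side','red_dish_center',.036,s,[.54,.05])
```

```text
[0.54116951 0.09957405 0.033     ]
[0.54121415 0.10144648 0.037     ]
[[63, 107, 81], [67, 108, 82], [68, 106, 83], [62, 107, 81], [66, 106, 82], [62, 106, 79], [56, 105, 78], [127, 147, 129], [138, 161, 146], [119, 65, 65], [126, 77, 75], [125, 73, 68], [140, 98, 93], [157, 93, 88], [144, 81, 78]]
red_dish_center 0.75 [0.5458 0.0539] 0.0467
red_dish_center 0.57 [0.5535 0.0241] 0.0483
```

>>> play_rows:
  rows:
    - [68,-0.006,0,0,0,0,0]
    - [68,-0.006,0,0,0,0,0]
    - [68,-0.005,0,0,0,0,0]
    - [68,-0.004,0,0,0,0,0]
    - [68,-0.003,0,0,0,0,0]
    - [68,-0.002,0,0,0,0,0]
    - [68,0,0,0,0,0,0]
    - [68,0,0,0,0,0,0]

```text
clock: 6.4
tool_pos: [0.543, 0.0701, 0.1947]
eef_rot: [0.707, 0.707, -0.0, 0.0]
contact_force: [-0.1, 0.2, -0.2]
opening: 0.678
finger_force: 0.0
```

Run:
```python
from h import *
s,im=snap('wrist')
print(s['tool_pos'])
print(im[330:400:2,319].tolist())
s,im=snap('side'); circ('side','red_dish_center',.035,s,[.54,.05])
```

```text
[0.54301439 0.07006468 0.1947293 ]
[[148, 85, 81], [147, 82, 83], [147, 84, 81], [149, 85, 86], [148, 84, 79], [149, 88, 83], [153, 85, 82], [74, 79, 76], [85, 83, 83], [107, 107, 103], [92, 88, 83], [99, 98, 95], [105, 103, 102], [90, 94, 87], [96, 97, 91], [110, 110, 106], [98, 95, 92], [109, 110, 105], [103, 101, 97], [99, 100, 95], [97, 93, 90], [92, 91, 88], [85, 86, 83], [88, 84, 83], [65, 66, 64], [115, 82, 76], [147, 81, 82], [146, 81, 80], [146, 81, 76], [146, 86, 79], [145, 83, 80], [146, 84, 82], [149, 82, 80], [143, 79, 77], [145, 85, 80]]
red_dish_center 0.83 [0.5447 0.0296] 0.0444
```

>>> play_rows:
  rows:
    - [68,0.02,0,0,0,0,0]
    - [68,0.02,0,0,0,0,0]
    - [68,0,0,-0.035,0,0,0]
    - [68,0,0,-0.04,0,0,0]
    - [68,0,0,-0.04,0,0,0]
    - [68,-0.04,0,-0.04,0,0,0]
    - [68,-0.04,0,0,0,0,0]
    - [68,-0.01,0,0,0,0,0]

```text
clock: 7.55
tool_pos: [0.543, 0.0188, 0.3502]
eef_rot: [0.708, 0.706, -0.0, 0.001]
contact_force: [-1.4, 0.6, -0.1]
opening: 0.679
finger_force: 0.0
```

Run:
```python
from h import *
s,im=snap('wrist')
print(s['tool_pos'])
circ('wrist','red_dish_center',.035,s,[.54,.03])
circ('wrist','amber_dish_center',.052,s,[.54,-.08])
s,im=snap('side'); circ('side','red_dish_center',.035,s,[.54,.03]); circ('side','amber_dish_center',.052,s,[.54,-.08])
s,im=snap('scene'); circ('scene','red_dish_center',.035,s,[.54,.03]); circ('scene','amber_dish_center',.052,s,[.54,-.08])
```

```text
[0.54295972 0.01881305 0.35020691]
red_dish_center 0.89 [0.5428 0.028 ] 0.0445
amber_dish_center 0.66 [ 0.5382 -0.0759] 0.043
red_dish_center 0.96 [0.5441 0.0282] 0.0447
amber_dish_center 0.93 [ 0.5384 -0.0808] 0.0452
red_dish_center 0.8 [0.5411 0.0306] 0.0485
amber_dish_center 0.63 [ 0.536  -0.0803] 0.0479
```

Red is within about 1 mm of centre. Amber is next.

>>> play_rows:
  rows:
    - [68,-0.04,-0.001,0,0,0,0]
    - [68,-0.04,-0.001,0,0,0,0]
    - [68,-0.04,-0.001,0,0,0,0]
    - [68,-0.043,-0.001,0,0,0,0]
    - [68,0,0,0.04,0,0,0]
    - [68,0,0,0.04,0,0,0]
    - [68,0,0,0.02,0,0,0]
    - [68,0,0,0,0,0,0]

```text
clock: 9.0
tool_pos: [0.5386, -0.1424, 0.2483]
eef_rot: [0.707, 0.707, -0.001, -0.001]
contact_force: [0.4, 0.4, 0.4]
opening: 0.686
finger_force: 0.0
```

>>> play_rows:
  rows:
    - [68,0,0,0.025,0,0,0]
    - [68,0,0,0.014,0,0,0]
    - [68,0,0,0,0,0,0]
    - [68,0.01,0,0,0,0,0]
    - [68,0.01,0,0,0,0,0]
    - [68,0.01,0,0,0,0,0]
    - [68,0.01,0,0,0,0,0]
    - [68,0.01,0,0,0,0,0]

```text
clock: 10.0
tool_pos: [0.5391, -0.0924, 0.2109]
eef_rot: [0.707, 0.707, 0.0, 0.0]
contact_force: [-0.2, -1.7, 0.9]
opening: 0.679
finger_force: 0.7
```

>>> play_rows:
  rows:
    - [68,0.01,0.001,0,0,0,0]
    - [68,0.01,0.001,0,0,0,0]
    - [68,0.01,0,0,0,0,0]
    - [68,0.01,0.001,0,0,0,0]
    - [68,0.008,0,0,0,0,0]
    - [68,0.008,0.001,0,0,0,0]
    - [68,0.004,0,0,0,0,0]
    - [68,0,0,0,0,0,0]

```text
clock: 11.0
tool_pos: [0.543, -0.0324, 0.2106]
eef_rot: [0.707, 0.707, 0.0, -0.0]
contact_force: [0.3, 0.5, -0.4]
opening: 0.68
finger_force: 0.0
```

Run:
```python
from h import *
s,im=snap('wrist','d.png')
print(s['tool_pos'],proj('wrist',[.5425,.0286,.05],s))
circ('wrist','amber_dish_center',.05,s,[.54,.01]);circ('wrist','red_dish_center',.035,s,[.54,.03])
s,im=snap('side'); circ('side','amber_dish_center',.05,s,[.54,0]);circ('side','red_dish_center',.035,s,[.54,.03])
```

```text
[ 0.54301016 -0.03237066  0.21062888] (np.float64(321.75118309518376), np.float64(169.242852341211))
amber_dish_center 0.55 [0.5427 0.0099] 0.0447
red_dish_center 0.91 [0.5428 0.0283] 0.044
amber_dish_center 0.82 [0.543  0.0091] 0.0463
red_dish_center 0.6 [0.5444 0.0277] 0.046
```

View pics/d.png

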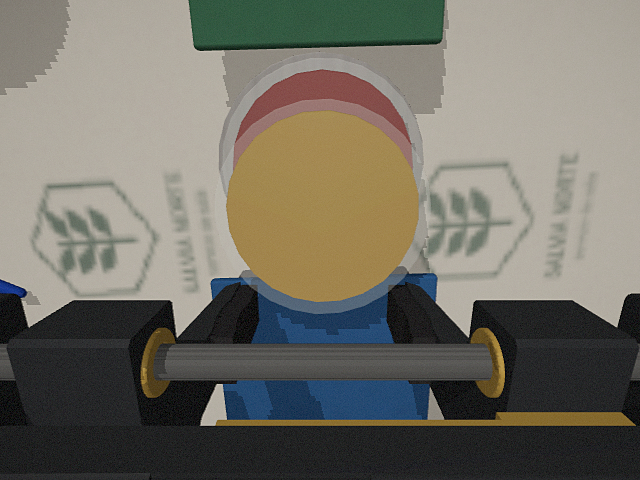

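The amber fill is centred at px (322,205), with its target near row 169, and red hasn't moved. About 18.5 mm is left to push.

>>> play_rows:
  rows:
    - [68,0.005,0,0,0,0,0]
    - [68,0.005,0,0,0,0,0]
    - [68,0.004,0,0,0,0,0]
    - [68,0.003,0,0,0,0,0]
    - [68,0.0015,0,0,0,0,0]
    - [68,0,0,0,0,0,0]
    - [68,0,0,0,0,0,0]

```text
clock: 12.18
tool_pos: [0.543, -0.0146, 0.2108]
eef_rot: [0.707, 0.707, 0.0, 0.0]
contact_force: [0.1, 0.3, -0.6]
opening: 0.683
finger_force: 0.0
```

Run:
```python
from h import *
s,im=snap('wrist','e.png')
print(s['tool_pos'],proj('wrist',[.5425,.0286,.05],s))
circ('wrist','amber_dish_center',.05,s,[.54,.03]);circ('wrist','red_dish_center',.035,s,[.54,.03])
s,im=snap('side'); circ('side','amber_dish_center',.05,s,[.54,0.03]);circ('side','red_dish_center',.035,s,[.54,.03])
```

```text
[ 0.54302858 -0.01458779  0.21075305] (np.float64(321.5073447103515), np.float64(212.72447445341015))
amber_dish_center 0.59 [0.5427 0.0275] 0.0443
amber_dish_center 0.91 [0.5426 0.0248] 0.0472
red_dish_center 0.67 [0.5594 0.0282] 0.033
```

View pics/e.png

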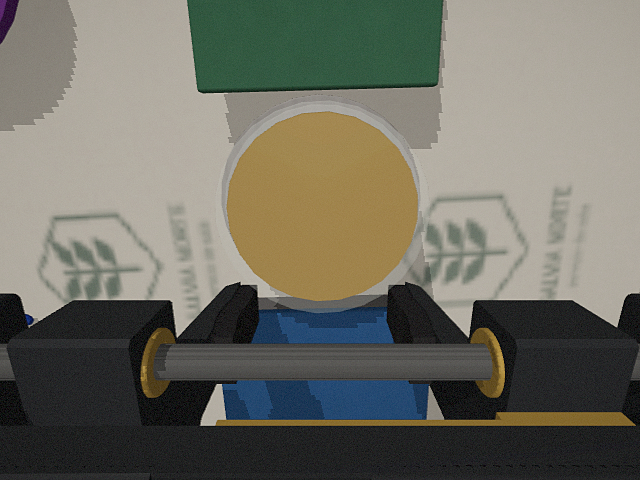

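>>> play_rows:
  rows:
    - [68,-0.015,0,0,0,0,0]
    - [68,-0.015,0,0,0,0,0]
    - [75,0,0,-0.045,0,0,0]
    - [75,0,0,-0.045,0,0,0]
    - [75,-0.03,0,-0.045,0,0,0]
    - [75,-0.04,-0.005,0,0,0,0]
    - [75,-0.04,-0.005,0,0,0,0]
    - [75,-0.04,-0.005,0,0,0,0]

```text
clock: 13.48
tool_pos: [0.527, -0.1974, 0.3459]
eef_rot: [0.708, 0.706, -0.0, 0.0]
contact_force: [0.6, 0.6, 0.4]
opening: 0.75
finger_force: 0.0
```

>>> play_rows:
  rows:
    - [75,-0.045,-0.005,0,0,0,0]
    - [75,-0.045,0,0,0,0,0]
    - [75,-0.045,0,0,0,0,0]
    - [75,0,0,0,0,0,0]

```text
clock: 13.98
tool_pos: [0.5204, -0.3358, 0.3453]
eef_rot: [0.71, 0.704, -0.002, 0.001]
contact_force: [-1.1, 1.2, 0.8]
opening: 0.749
finger_force: 0.0
```

Run:
```python
from h import *
s,im=snap('side'); print(s['tool_pos'])
circ('side','amber_dish_center',.05,s,[.54,0.03]);circ('side','red_dish_center',.035,s,[.54,.03]); circ('side','cover',.006,s,[.52,-.37])
s,im=snap('scene'); circ('scene','amber_dish_center',.05,s,[.54,0.03]); circ('scene','cover',.006,s,[.52,-.37])
s,im=snap('wrist','f.png'); circ('wrist','cover',.006,s,[.52,-.37])
for l in ['cover_knob','cover']:
  A,o,p=T('wrist',s)
  for d in finder.spot_in('wrist',l)[:2]:
    w=A@np.array(d['at'])+o; print(l,d['score'],w.round(4),proj('wrist',w,s))
```

```text
[ 0.52040207 -0.3358466   0.34526816]
amber_dish_center 0.67 [0.5442 0.0264] 0.0457
red_dish_center 0.54 [0.5489 0.0265] 0.0425
cover 0.94 [ 0.5232 -0.3758] 0.0468
amber_dish_center 0.57 [0.542  0.0283] 0.0495
cover 0.76 [ 0.5259 -0.3821] 0.0504
cover 0.66 [ 0.5232 -0.3775] 0.0466
cover_knob 0.8 [ 0.5214 -0.3753  0.0053] (np.float64(320.6004063093674), np.float64(268.9214459484641))
cover_knob 0.63 [ 0.6312 -0.2173  0.0045] (np.float64(447.3080339135356), np.float64(97.41054637975466))
cover 0.94 [ 0.6309 -0.2147  0.0059] (np.float64(447.8467478079627), np.float64(93.8218447322239))
cover 0.86 [ 0.5211 -0.3694  0.0042] (np.float64(320.294604013814), np.float64(262.8933579418605))
```

View pics/f.png

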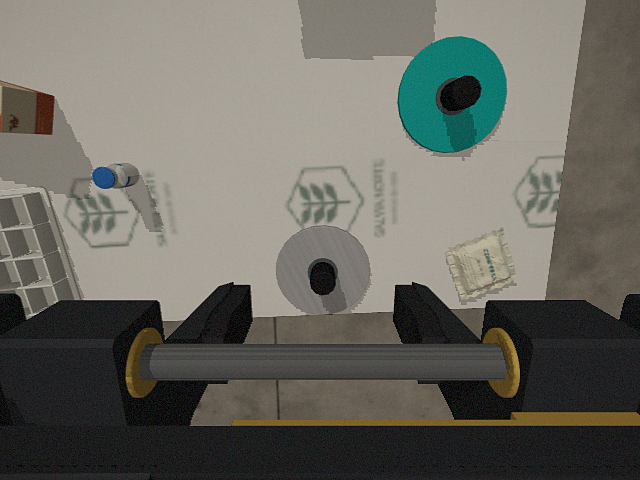

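The grey disc is at px (323,270) with its knob at (322,277), giving a world centre of about (0.523,-0.378). The vial at (115,177) is well clear.

>>> play_rows:
  rows:
    - [75,-0.021,0.001,0,0,0,0]
    - [75,-0.021,0.001,0,0,0,0]
    - [75,0,0,0.04,0,0,0]
    - [75,0,0,0.04,0,0,0]
    - [75,0,0,0.035,0,0,0]
    - [75,0,0,0,0,0,0]

```text
clock: 15.28
tool_pos: [0.524, -0.3707, 0.2283]
eef_rot: [0.707, 0.707, -0.001, -0.003]
contact_force: [0.0, 1.2, 0.2]
opening: 0.75
finger_force: 0.0
```

Run:
```python
from h import *
s,im=snap('wrist','g.png'); print(s['tool_pos'],s['eef_rot'])
for z in (.006,.036): print(proj('wrist',[.523,-.3775,z],s))
print(proj('wrist',np.array(s['tool_pos'])-[0,0,.147],s))
```

```text
[ 0.52401159 -0.37066721  0.22826355] [ 0.70687635  0.70733124 -0.00074798 -0.00279039]
(np.float64(322.851933682332), np.float64(274.08862840869597))
(np.float64(322.6318909109673), np.float64(293.7022289670354))
(np.float64(324.60022614333025), np.float64(323.5316855032263))
```

View pics/g.png

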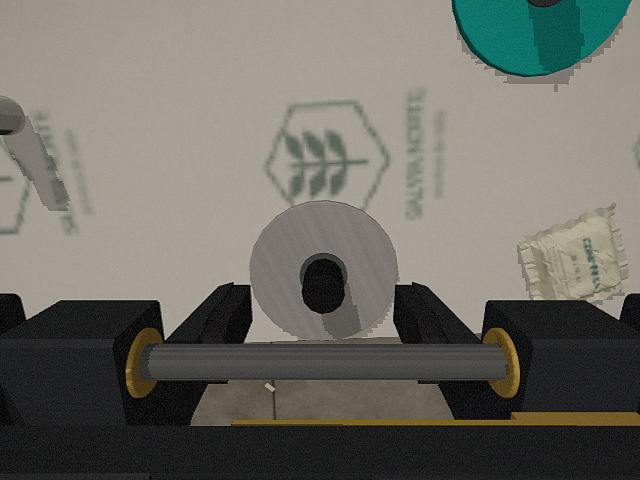

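>>> play_rows:
  rows:
    - [75,-0.006,0,0.02,0,0,0]
    - [75,0,0,0.02,0,0,0]
    - [75,0,0,0.011,0,0,0]
    - [75,0,0,0,0,0,0]
    - [75,0,0,0,0,0,0]

```text
clock: 15.95
tool_pos: [0.5253, -0.3774, 0.18]
eef_rot: [0.707, 0.707, 0.0, 0.0]
contact_force: [0.0, -0.1, -0.7]
opening: 0.752
finger_force: 0.0
```

>>> play_rows:
  grip_force: 25
  rows:
    - [75,0,-0.001,0.002,0,0,0]
    - [40,0,0,0,0,0,0]
    - [10,0,0,0,0,0,0]
    - [10,0,0,0,0,0,0]
    - [10,0,0,0,0,0,0]
    - [10,0,0,0,0,0,0]
    - [10,0,0,0,0,0,0]

```text
clock: 16.82
tool_pos: [0.524, -0.3775, 0.1777]
eef_rot: [0.707, 0.707, -0.0, -0.0]
contact_force: [-0.6, -0.5, 1.1]
opening: 0.261
finger_force: 25.0
```

>>> play_rows:
  rows:
    - [10,0,0,-0.01,0,0,0]
    - [10,0,0,-0.03,0,0,0]
    - [10,0,0,-0.04,0,0,0]
    - [10,0,0,-0.04,0,0,0]
    - [10,0.02,0.002,0,0,0,0]
    - [10,0.035,0.002,0,0,0,0]
    - [10,0.04,0.002,0,0,0,0]
    - [10,0.04,0.002,0,0,0,0]

```text
clock: 17.82
tool_pos: [0.5315, -0.24, 0.2969]
eef_rot: [0.707, 0.707, -0.0, -0.001]
contact_force: [0.9, 0.2, -1.7]
opening: 0.262
finger_force: 25.0
```

>>> play_rows:
  rows:
    - [10,0.04,0.002,0,0,0,0]
    - [10,0.04,0.002,0,0,0,0]
    - [10,0.04,0.002,0,0,0,0]
    - [10,0.04,0.002,0,0,0,0]
    - [10,0.04,0.002,0,0,0,0]
    - [10,0.03,0,0,0,0,0]
    - [10,0.02,0,0,0,0,0]
    - [10,0,0,0,0,0,0]

```text
clock: 18.82
tool_pos: [0.5412, 0.0102, 0.2971]
eef_rot: [0.705, 0.709, -0.0, -0.001]
contact_force: [0.4, 0.1, -1.4]
opening: 0.266
finger_force: 25.0
```

Run:
```python
from h import *
s,im=snap('side'); print(s['tool_pos'],s['eef_rot'],s['opening'])
circ('side','cover',s['tool_pos'][2]-.172,s,[.54,0.0]); circ('side','amber_dish_center',.05,s,[.54,.03])
s,im=snap('wrist'); circ('wrist','cover',s['tool_pos'][2]-.172,s,[.54,0.0]); circ('wrist','amber_dish_center',.05,s,[.54,.03])
```

```text
[0.54121389 0.01019646 0.29714068] [ 7.05446108e-01  7.08762669e-01 -9.25601479e-05 -1.12206606e-03] 0.26561850141217225
cover 0.73 [0.5422 0.0091] 0.0455
amber_dish_center 0.78 [0.5496 0.0262] 0.0418
cover 0.55 [0.5415 0.0171] 0.038
amber_dish_center 0.71 [0.5425 0.0276] 0.0443
amber_dish_center 0.17 [ 0.5411 -0.012 ] 0.0568
```

>>> play_rows:
  rows:
    - [10,0.009,0.001,0,0,0,0]
    - [10,0.009,0,0,0,0,0]
    - [10,0,0,0,0,0,0]
    - [10,0,0,0.02,0,0,0]
    - [10,0,0,0.02,0,0,0]
    - [10,0,0,0.015,0,0,0]
    - [10,0,0,0.007,0,0,0]
    - [10,0,0,0,0,0,0]

```text
clock: 20.12
tool_pos: [0.543, 0.0255, 0.2355]
eef_rot: [0.707, 0.707, -0.0, -0.0]
contact_force: [-0.7, -0.4, -1.2]
opening: 0.265
finger_force: 25.0
```

Now 7.5 mm above the dish, so I'll nudge +2.5 mm in y and lower gently until contact.

>>> play_rows:
  rows:
    - [10,0.0025,0,0.002,0,0,0]
    - [10,0,0,0.002,0,0,0]
    - [10,0,0,0.0015,0,0,0]
    - [10,0,0,0.001,0,0,0]
    - [10,0,0,0,0,0,0]
    - [10,0,0,0,0,0,0]

```text
clock: 20.88
tool_pos: [0.543, 0.028, 0.2293]
eef_rot: [0.707, 0.707, 0.0, 0.0]
contact_force: [-0.8, 0.7, -1.7]
opening: 0.267
finger_force: 25.0
```

>>> play_rows:
  rows:
    - [10,0,0,0.001,0,0,0]
    - [10,0,0,0.001,0,0,0]
    - [10,0,0,0,0,0,0]
    - [10,0,0,0,0,0,0]

```text
clock: 21.38
tool_pos: [0.543, 0.0281, 0.2277]
eef_rot: [0.707, 0.707, 0.0, 0.0]
contact_force: [-1.5, -0.5, 5.3]
opening: 0.267
finger_force: 25.0
```

The wrist force is +5.3 N, so the cover is seated. Now I release, retreat straight up and check.

>>> play_rows:
  rows:
    - [30,0,0,0,0,0,0]
    - [40,0,0,0,0,0,0]
    - [60,0,0,0,0,0,0]
    - [60,0,0,-0.01,0,0,0]
    - [60,0,0,-0.03,0,0,0]
    - [60,0,0,-0.04,0,0,0]
    - [60,0,0,-0.04,0,0,0]
    - [60,0,0,0,0,0,0]

```text
clock: 22.38
tool_pos: [0.544, 0.0281, 0.3506]
eef_rot: [0.707, 0.707, 0.003, 0.002]
contact_force: [1.0, -0.1, -0.4]
opening: 0.601
finger_force: 0.0
```

Run:
```python
from h import *
s,im=snap('side'); print(s['tool_pos'],s['opening'])
a=cv2.resize(im[150:330,240:480],(533,400))
circ('side','cover',.056,s,[.54,0.03]); circ('side','amber_dish_center',.05,s,[.54,.03]);circ('side','red_dish_center',.035,s,[.54,.03])
s,im=snap('wrist'); circ('wrist','cover',.056,s,[.54,0.03])
cv2.imwrite('pics/i.png',cv2.resize(np.hstack([a,cv2.resize(im,(533,400))]),(800,300))[:,:,::-1])
```

```text
[0.54397204 0.02810552 0.35064371] 0.6010724676253802
cover 0.88 [0.5437 0.0272] 0.0457
red_dish_center 0.5 [0.5542 0.0257] 0.0367
red_dish_center 0.27 [0.528  0.0342] 0.0486
cover 0.62 [0.5427 0.0278] 0.0463
```

View pics/i.png

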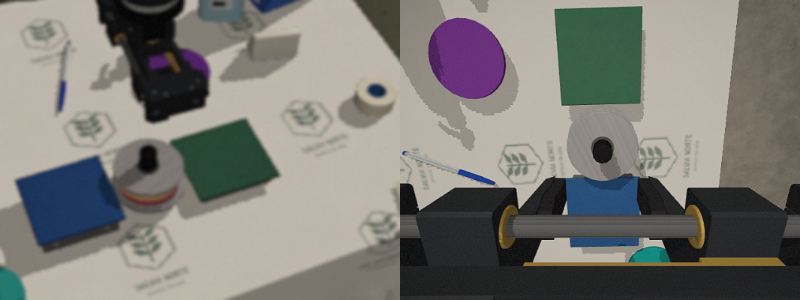

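The stack is flat, with the cover on amber on red. It is centred at about (0.543, 0.0277) against the carrier at (0.5423, 0.0286), and the gripper is clear.

```bash
python3 -c "
from plant import r; print(r.finish_job())"
```

```text
the job is handed in; nothing more can be done
None
```

The job is handed in: the red dish, amber dish and steel cover are stacked on the carrier plate, each within about 2 mm of centre when last measured; no verdict was returned.

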